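# Pin the spice turntable, then draw out the pepper mill and hold it tipped over the plate

## Task

Take the loose stop pin out of its small wooden rest and drop it fully home through the ears of the spice turntable, so that the tray cannot turn, and let go of it. Then draw the wooden pepper mill straight up out of its cup in the turntable and bring it over the white plate, tipped about halfway over (45 degrees) with its foot the lower end, the foot over the middle of the plate and some 15 cm above the worktop. Finish while still holding the mill there, quite still; leave the pin home, the other two jars standing in their cups and the plate where it is.

Things in the scene. Friction and masses are not known exactly. Their poses are not given: they have to be found in the camera images.
- spice_stand: Fixed dark steel foot of the spice turntable: disc 200 mm across, 20 mm thick, with an ear 40 mm wide reaching along its -x axis to 157 mm from the centre. Origin: underside centre on the worktop; z up. Above it turns a wooden tray with a like ear and three open aluminium cups for mill and jars.
- spice_tray (a joint): Turn of the tray on the foot, about the vertical, rad; 0 at the start and when the two ears and their holes line up. It turns lightly (0.04 N m) until pinned.
- stand_hole (a point): Centre of the pin hole at the top face of the tray's ear, 34 mm above the worktop, 135 mm from the stand's centre along its -x; axes as the stand's. Vertical 14 mm through hole with chamfer, in tray ear (12 mm thick) and foot ear (20 mm) 2 mm below it. Closing the fingers along the stand's y leaves most room: the mill or a jar stands about 70 mm from the hole, toward the centre.
- tray_top (a point): Centre of the wooden tray's top face, 34 mm above the worktop; disc 196 mm. On it stand three cups (inner diameter 66, outer 72, 50 mm tall, rims 84 mm above the worktop), their centres 55 mm from this point at 0, +120 and -120 degrees from the tray's +x (the ear lies at -x). A thin post with a ball at the centre reaches 118 mm above the worktop. Mill and jars stand on the tray.
- stop_pin: Loose stop pin, 50 g: steel shank 10 mm thick, 30 mm long, tapered at the end; steel collar 24 mm across, 3 mm thick; above it a black round grip 18 mm across, from 3 to 38 mm above the origin. Origin: centre of the collar's underside; z up toward the grip. It stands upright in the rest, collar on the rest (34 mm up); fully home its collar lies on the tray's ear.
- pin_tip (a point): Lower end of the stop pin, 30 mm below the collar's underside; about 4 mm above the worktop when the pin is fully home.
- pin_rest: Fixed wooden block 56 x 56 x 34 mm with a 14 mm vertical hole through its middle, where the pin stands at the start. Origin: underside centre.
- pepper_mill: Loose wooden mill, about 0.18 kg, 170 mm tall, standing with 4 mm of play, nearly upright, in one of the cups (which varies), foot 34 mm above the worktop. Origin: centre of its foot; z to its top. Body 58 mm across; round head 49 mm across, 123 to 159 mm above the foot, thickest at 141. Held by the head it may swing about the line between the fingers: tip it in the plane in which they close.
- salt_shaker: Loose salt shaker, 44 mm across, 90 mm tall, clear with grey top, in one of the other cups. Origin: underside centre, z up.
- spice_a: Loose round spice jar with green lid, 46 mm across, 106 mm tall, in the remaining cup. Origin: underside centre, z up.
- white_plate: Loose round white dinner plate, 250 mm across, 21 mm high, on the worktop. Origin: underside centre.
Mind the look-alikes: they are no part of the job. Leave any blue or orange look-alike of the spice_a alone.

How it is judged:
On the way, in this order (a step that is already met when the one before it is completed fails the run):
1. the stop pin is fully home through both ears and let go, the mill still in its cup (height (world z) of pin_tip below 0.012 m and horizontal distance between pin_tip and stand_hole below 0.006 m and angle between stop_pin's own z axis and vertical below 0.15 rad and value of joint spice_tray between -0.08 and 0.08 rad and contact force between the fingers and stop_pin below 0.2 N and height (world z) of pepper_mill below 0.05 m and horizontal distance between pepper_mill and spice_stand below 0.075 m), for 0.2 s.
2. the mill has been drawn up clear of its cup, above the turntable and still about upright (height (world z) of pepper_mill above 0.09 m and horizontal distance between pepper_mill and spice_stand below 0.11 m and angle between pepper_mill's own z axis and vertical below 0.35 rad and contact force between the fingers and pepper_mill above 0.5 N), for 0.05 s.
At the end, for the whole second after the job is handed in: Mill held still in the fingers, 29 to 62 degrees from upright, foot lower, 90 to 260 mm up, within 80 mm of the plate centre, touching nothing else. Pin tip under 12 mm up, within 6 mm of the hole axis; tray within 0.08 rad; both jars upright in their cups; plate moved under 30 mm (angle between pepper_mill's own z axis and vertical between 0.5 and 1.08 rad and height (world z) of pepper_mill between 0.09 and 0.26 m and horizontal distance between pepper_mill and white_plate below 0.08 m and contact force between the fingers and pepper_mill above 0.5 N and contact force between pepper_mill and white_plate below 0.1 N and contact force between pepper_mill and spice_stand below 0.1 N and linear speed of pepper_mill below 0.03 m/s and angular speed of pepper_mill below 0.2 rad/s and height (world z) of pin_tip below 0.012 m and horizontal distance between pin_tip and stand_hole below 0.006 m and angle between stop_pin's own z axis and vertical below 0.15 rad and value of joint spice_tray between -0.08 and 0.08 rad and angle between each of salt_shaker, spice_a's own z axis and vertical below 0.45 rad and height (world z) of each of salt_shaker, spice_a below 0.05 m and horizontal distance between each of salt_shaker, spice_a and spice_stand below 0.08 m and distance of white_plate from where it was at the start of the episode below 0.03 m); the arm keeps its last pose, push and grip.
It fails at once if the salt shaker or the spice jar is tipped over or taken out of its cup (angle between any of salt_shaker, spice_a's own z axis and vertical above 0.6 rad or height (world z) of any of salt_shaker, spice_a above 0.09 m).
It fails at once if the plate is pushed away (distance of white_plate from where it was at the start of the episode above 0.05 m).
It also fails if it takes over 70 s, if anything falls off the work surface, if the arm or the gripper's body presses on something with over 40 N, if the wrist force passes 120 N, or if a joint passes its speed limit or range.

## Robot

A 7-joint arm with a two-finger parallel gripper is mounted at the origin on a cart in front of the work surface, level with it; the furniture and walls round the work are solid. World frame = base frame: x ahead of the robot, y to its left, z up, the work surface at z = 0. Lengths are in m, angles in rad, forces in N, time in s.
With the tool pointing down it reaches from about 0.4 to 0.9 m from the base axis. Payload 5.5 kg.
Tool frame: the origin (TCP) lies midway between the tips of the shut fingers; the grasp point (between the pads) lies 19 mm behind it (manip.grip_depth is the distance from the TCP to the grasp point, in m); z points along the fingers, y is the line along which they close (so a half turn about z gives the same grasp; the last joint's range is limited). The gripper opens to 92 mm and grips with 3 to 60 N. Pads are 19 mm wide; open, the fingers measure 130 mm over their backs; the gripper's body (75 mm by 190 mm) begins 47 mm behind the grasp point.
Start: joints at [1.365, 0.501, -0.427, 1.55, 0.221, 1.138, -0.21], TCP at [0.294, -0.58, 0.227] pointing down, gripper open.
Joint ranges: [-2.88, 2.88], [-0.31, 2.03], [-1.54, 1.56], [0.2, 2.42], [-1.41, 4.55], [0.19, 2.02], [-2.57, 2.57]. Speed limits (rad/s): [2.57, 2.57, 3.14, 3.14, 3.14, 3.14, 3.14].

## Interface

Orientations are given as a unit quaternion [x, y, z, w].
In Python, from bench import manip, effector, viewer gives the robot as it stands. Calls block until the motion is done:
- manip.move_pose(position, orientation): joint-space move of the TCP to a pose.
- manip.servo_line(position, ori=None, vel=0.15): straight line of the TCP; ori=None keeps the orientation; vel is the mean speed in m/s.
- manip.movej(angles): joint-space move.
- effector.open_jaws() and effector.close(f_grip=None): open the fingers fully, or close them until they stop; f_grip is the grip in N (None keeps the last).
- manip.sleep(seconds).
- manip.solve_ik(position, orientation): joint angles nearest the present ones, or None.
- viewer.get_image(name): name is "scene" or "top"; returns the picture (384x512x3 uint8, red, green, blue); there is no depth.
- viewer.get_calibration(name): a dict with "vfov" (degrees; the focal length in pixels is half the picture's height over the tangent of half this angle, whatever the lens; pixels are square), "cx", "cy" (the principal point, pixels), "dist_coeffs" ([k1, k2, p1, p2, k3] as OpenCV has them; the pictures are not rectified), "eye" and "attitude" of the camera in the world. Camera axes: x right, y down, z forward; pixel columns grow to the right and rows downward; lengths in m; the calibration is good to about 2 mm. A picture is of the moment at which its call begins. get_calibration takes no time and is no camera call.
A pose or a line that the arm cannot do raises manip.PlanningError and nothing moves.
- manip.hand_in(): hands the job in; it is judged then, once.
Readings, each from a call of its own:
- manip.current_clock(): time.
- manip.current_q(): joint angles.
- manip.current_joint_velocities(): joint speeds.
- manip.current_tau(): joint torques, N m.
- manip.current_tool_pos(): TCP position.
- manip.current_tcp_rot(): TCP orientation.
- manip.current_force(): force on the tool from outside, world axes, zero at the start.
- manip.current_wrist_torque(): the same for the moment, N m.
- manip.current_finger_gap(): finger opening in m.
- manip.current_gripper_force(): force on a finger pad.
Only numpy, scipy, OpenCV 4.12 (cv2) and the standard library are available. Lean on these libraries where they do the work, as an engineer would, in place of code of your own. Each camera call takes 0.05 s, during which the arm holds its last target. There are 200 camera calls.

## Working session

There is one attempt and no reset: what is moved stays moved. The work goes in short steps, each a Python script; the robot and the scene stay as the last script left them, time stands still between calls to the robot, and variables do not carry over. Pictures are saved under pics/ and viewed, at most 10 in all, crops included, and the job is handed in when it is done.

```bash
mkdir -p pics; python3 - <<'E'
from bench import manip, effector, viewer
import cv2
for n in("scene","top"):
    im=viewer.get_image(n); cv2.imwrite(f"pics/{n}0.png",cv2.resize(im[:,:,::-1],(800,600),interpolation=cv2.INTER_CUBIC)); cv2.imwrite(f"raw_{n}0.png",im[:,:,::-1])
    print(viewer.get_calibration(n))
print(manip.current_tcp_rot(),manip.current_clock(),manip.grip_depth)
E
```

```text
{'vfov': 44.69739595339306, 'cx': 257.0875106172699, 'cy': 187.19977968638062, 'dist_coeffs': array([0.05122591, 0.        , 0.        , 0.        , 0.        ]), 'eye': array([-0.04698216, -0.71473295,  0.48465818]), 'attitude': array([ 0.77908781, -0.30476032,  0.19005612, -0.51383071])}
{'vfov': 47.1337294447815, 'cx': 251.12095020145009, 'cy': 189.55049990918343, 'dist_coeffs': array([-0.07229983,  0.        ,  0.        ,  0.        ,  0.        ]), 'eye': array([0.45576123, 0.0029446 , 1.17524786]), 'attitude': array([ 0.71347578, -0.6988354 ,  0.03581214, -0.03604008])}
[ 9.72643730e-01  2.32300305e-01 -1.66438994e-04 -8.45615032e-04] 0.1 0.0188
```

View pics/scene0.png

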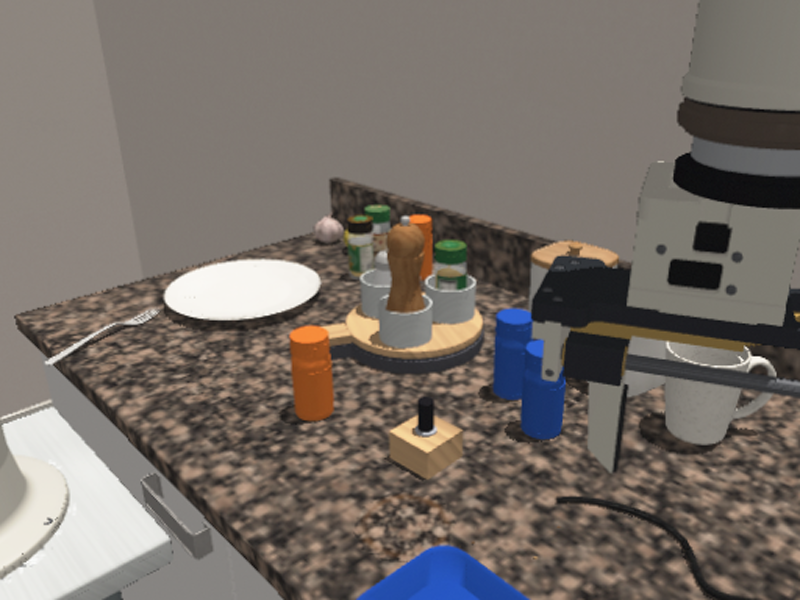

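View pics/top0.png

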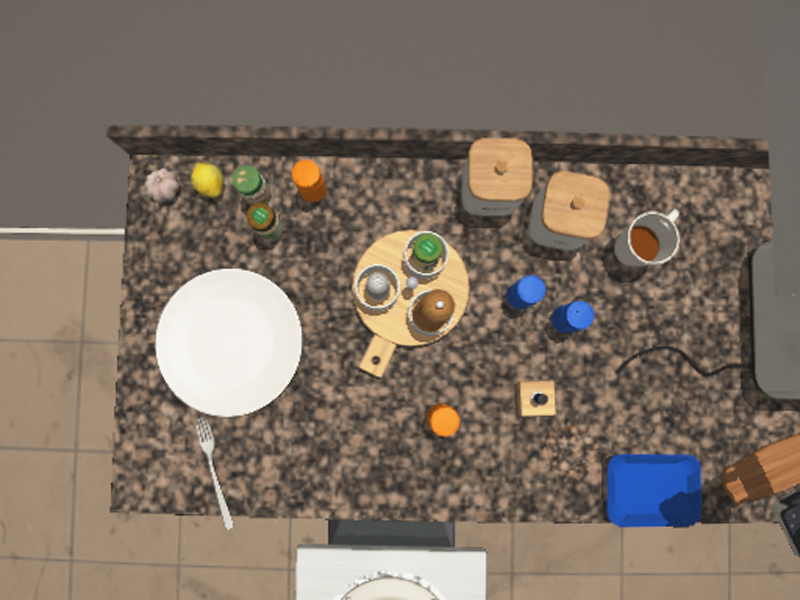

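The top view (800 px scale) shows:
- **Pin and rest:** pin at (540,399) in its rest.
- **Turntable:** ear hole at (376,360), mill head at (435,308) in the near-right cup, salt at (377,287), green-lidded jar at (427,248).
- **Plate:** centre at (229,342).
- **Look-alikes:** blue at (526,292) and (573,317), orange at (308,180) and (444,421). None is in a cup, so I leave them all alone.

Next is one enlarged crop.

```bash
cat > h.py <<'E'
import numpy as np, cv2
from scipy.spatial.transform import Rotation as R
from bench import manip, effector, viewer
def cal(n):
    c=viewer.get_calibration(n); f=192/np.tan(np.radians(c["vfov"]/2))
    return np.array([[f,0,c["cx"]],[0,f,c["cy"]],[0,0,1]]),c["dist_coeffs"],np.array(c["eye"]),R.from_quat(c["attitude"]).as_matrix()
def back(n,px,z):
    K,d,e,M=cal(n); u=cv2.undistortPoints(np.array(px,float).reshape(-1,1,2),K,d).reshape(-1,2)
    r=np.c_[u,np.ones(len(u))]@M.T
    return e[:2]+r[:,:2]*((z-e[2])/r[:,2])[:,None]
def proj(n,P):
    K,d,e,M=cal(n); rv=cv2.Rodrigues(M.T)[0]
    return cv2.projectPoints(np.array(P,float).reshape(-1,1,3),rv,-M.T@e,K,d)[0].reshape(-1,2)
def down(yaw): # tool y axis at angle yaw+90deg; z down
    return R.from_matrix(np.array([[np.cos(yaw),np.sin(yaw),0],[np.sin(yaw),-np.cos(yaw),0],[0,0,-1]])).as_quat()
E
python3 - <<'E'
from h import *
im=cv2.imread("raw_top0.png")
print(back("top",[[0,0]],0), cal("top")[3].round(3))
K,_,_,_=cal("top")
c=im[135:280,220:370]; c=cv2.resize(c,None,fx=4,fy=4,interpolation=cv2.INTER_CUBIC); cv2.imwrite("pics/crop1.png",c)
s=1/1.5625
for nm,p,z in [("pin",(540,399),.07),("hole",(376,360),.034),("head",(440,304),.204),("plate",(229,342),.015),("ball",(412,283),.118),("rest",(538,398),.034)]:
    print(nm,back("top",[[p[0]*s,p[1]*s]],z))
E
```

```text
[[1.1182651  0.75141882]] [[ 0.021 -0.995  0.101]
 [-1.    -0.021  0.001]
 [ 0.001 -0.101 -0.995]]
pin [[ 0.40813837 -0.23498208]]
hole [[0.46554986 0.02939667]]
head [[ 0.54507438 -0.06348237]]
plate [[0.49046711 0.2792225 ]]
ball [[ 0.58473068 -0.02554976]]
rest [[ 0.40817444 -0.23940105]]
```

View pics/crop1.png

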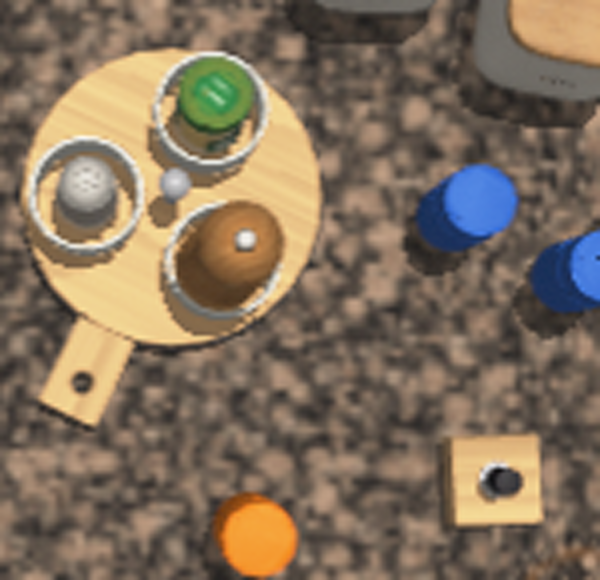

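```bash
python3 - <<'E'
from h import *
from scipy.optimize import least_squares
im=cv2.imread("raw_top0.png")
r=lambda p:[220+(p[0]+.5)/4-.5,135+(p[1]+.5)/4-.5]
obs=np.array([r(p) for p in [(211,110),(87,195),(225,259),(82,382),(175,184)]])
def mod(q):
    x,y,a=q; P=[]
    for t in (0,2*np.pi/3,-2*np.pi/3): P.append([x+.055*np.cos(a+t),y+.055*np.sin(a+t),.084])
    P.append([x-.135*np.cos(a),y-.135*np.sin(a),.034]); P.append([x,y,.113])
    return np.array(P)
s=least_squares(lambda q:(proj("top",mod(q))-obs).ravel(),[.58,-.025,-.4]); print("stand",s.x,np.degrees(s.x[2]),s.fun.round(2)); print(mod(s.x).round(4))
print("hole direct",back("top",[r((82,382))],.034))
print("rest corners",back("top",[r(p) for p in [(450,438),(538,436),(541,523),(455,524)]],.034).round(4))
print("pin top",back("top",[r((507,482))],.072),"collar",back("top",[r((498,481))],.037))
print("knob",back("top",[r((245,240))],.204),"headctr",back("top",[r((242,244))],.175))
# plate
hsv=cv2.cvtColor(im,cv2.COLOR_BGR2HSV); m=((hsv[...,1]<40)&(hsv[...,2]>150)).astype(np.uint8); m[:, :95]=0; m[:,200:]=0; m[:170]=0;m[266:]=0
c=max(cv2.findContours(m,0,2)[0],key=cv2.contourArea); e=cv2.fitEllipse(c); print("plate",e,back("top",[e[0]],.021))
# hsv rest
m=((hsv[...,0]>10)&(hsv[...,0]<28)&(hsv[...,1]>60)&(hsv[...,2]>150)).astype(np.uint8); m[:, :325]=0; m[:240]=0; m[270:]=0; m[:,362:]=0
k=cv2.findNonZero(m); 
b=cv2.minAreaRect(k); print("rest rect",b,back("top",[b[0]],.034),back("top",cv2.boxPoints(b),.034).round(4))
im2=cv2.imread("raw_scene0.png")
print("scene proj pin", proj("scene",[[.408,-.235,.072],[.408,-.235,.037],[.4655,.0294,.034]]))
c=im2[180:310,160:320]; cv2.imwrite("pics/crop2.png",cv2.resize(c,None,fx=4.6,fy=4.6,interpolation=cv2.INTER_CUBIC))
E
```

```text
stand [ 0.58774858 -0.02519973 -0.42660806] -24.442841207339306 [ 0.21 -0.19 -0.18 -0.15 -0.18  0.31  0.02  0.54  0.12 -0.49]
[[ 0.6378 -0.048   0.084 ]
 [ 0.5824  0.0295  0.084 ]
 [ 0.543  -0.0572  0.084 ]
 [ 0.4648  0.0307  0.034 ]
 [ 0.5877 -0.0252  0.113 ]]
hole direct [[0.46623005 0.03074316]]
rest corners [[ 0.4348 -0.2076]
 [ 0.4371 -0.2649]
 [ 0.3813 -0.2669]
 [ 0.3798 -0.2112]]
pin top [[ 0.40883798 -0.23649584]] collar [[ 0.40789512 -0.23826039]]
knob [[ 0.54489655 -0.06187673]] headctr [[ 0.54523173 -0.06213193]]
plate ((145.91085815429688, 218.68528747558594), (92.35508728027344, 94.71435546875), 33.257911682128906) [[0.49075914 0.27953591]]
rest rect ((342.5, 254.5), (29.0, 35.0), 90.0) [[ 0.40866208 -0.23467273]] [[ 0.4451 -0.1891]
 [ 0.4467 -0.2802]
 [ 0.3722 -0.2803]
 [ 0.3709 -0.1896]]
scene proj pin [[271.11552111 256.17847989]
 [271.23021372 274.11834775]
 [205.4225227  213.6863762 ]]
```

View pics/crop2.png

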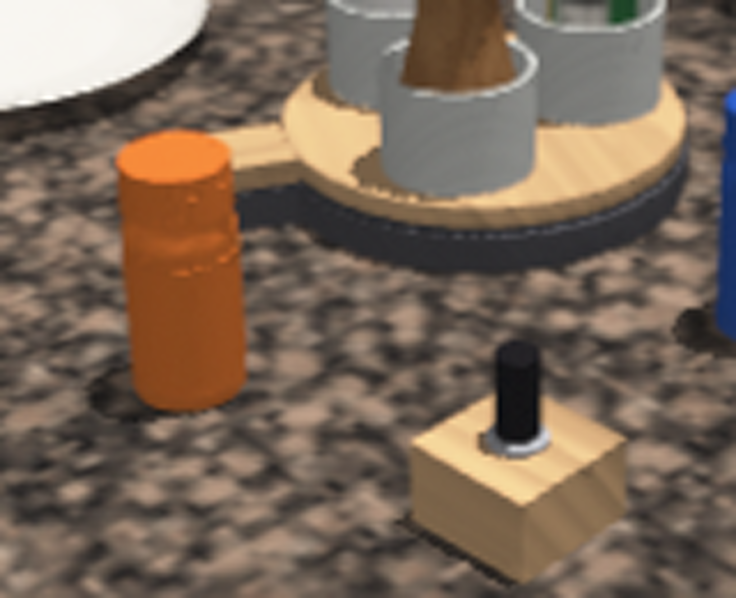

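The scene crop shows the pin top at raw (272.6,257.2), which agrees with the top-view estimate of about (0.4085,-0.2375). The orange look-alike stands beside the ear, so I'm checking clearances and IK.

```bash
python3 - <<'E'
from h import *
r=lambda p:[220+(p[0]+.5)/4-.5,135+(p[1]+.5)/4-.5]
a=-.4266; pin=np.array([.4085,-.2375]); hole=np.array([.4653,.0307])
o=back("top",[r((258,538)),r((480,202)),r((585,270))],.106); print("lookalikes",o.round(3))
for q in o:
    for n,c in(("pin",pin),("hole",hole)):
        v=q-c; print(n,v@[np.cos(a),np.sin(a)],v@[-np.sin(a),np.cos(a)])
q0=manip.current_q()
for k in (0,np.pi):
    for xyz in ([*pin,.2],[*pin,.039],[*hole,.2],[*hole,.039]):
        s=manip.solve_ik(xyz,down(a+k)); print(k,None if s is None else np.round(s,2))
plate=np.array([.4908,.2795]); mill=np.array([.545,-.0615])
for th in np.radians(np.arange(0,360,30)):
    ok=[]
    d=np.array([np.cos(th),np.sin(th),0])
    for fl in (1,-1):
        y=d*fl; z=np.array([0,0,-1.]); x=np.cross(y,z); D=R.from_matrix(np.c_[x,y,z])
        ax=np.cross([0,0,1.],d); T=R.from_rotvec(ax*np.pi/4)
        mz=T.apply([0,0,1.]); g=np.array([*plate,.15])+(.141-.019)*mz
        s=[manip.solve_ik([*mill,.156],D.as_quat()),manip.solve_ik([*mill,.32],D.as_quat()),manip.solve_ik([*plate,.35],D.as_quat()),manip.solve_ik(g,(T*D).as_quat())]
        print(round(np.degrees(th)),fl,[None if i is None else np.round(i,1).tolist() for i in s] if all(i is not None for i in s) else [i is not None for i in s])
E
```

```text
lookalikes [[ 0.374 -0.079]
 [ 0.58  -0.212]
 [ 0.54  -0.277]]
pin -0.09685313989537163 0.13020031855683692
hole -0.03758736510453423 -0.13746560743756703
pin 0.1459228051906906 0.09399301734018718
hole 0.20518857998152798 -0.17367290865421678
pin 0.1358178822449156 0.018329216119225326
hole 0.19508365703575298 -0.24933670987517864
0 [ 0.88  0.21 -0.46  2.01  0.12  0.94 -1.64]
0 [ 0.74  0.47 -0.32  2.12  0.26  0.59 -1.77]
0 [ 0.65  0.27 -0.88  2.01  0.25  0.97 -2.36]
0 [ 0.33  0.5  -0.54  2.13  0.44  0.62 -2.52]
3.141592653589793 [ 1.35  0.34 -1.03  2.    0.34  0.99  1.3 ]
3.141592653589793 [ 1.14  0.6  -0.82  2.11  0.68  0.72  1.01]
3.141592653589793 [ 1.    0.63 -1.47  2.01  0.69  1.17  0.38]
3.141592653589793 [ 0.6   0.62 -0.88  2.12  0.74  0.74  0.38]
0 1 [True, True, True, False]
0 -1 [True, True, True, False]
30 1 [True, True, True, False]
30 -1 [True, True, False, False]
60 1 [True, True, True, False]
60 -1 [True, True, True, False]
90 1 [[0.8, 0.6, -1.0, 1.9, 0.6, 1.0, 1.1], [1.0, 0.5, -1.3, 1.7, 0.5, 1.3, 1.2], [0.4, 0.5, -1.3, 1.6, 0.5, 1.4, 0.6], [-0.6, 0.9, -0.6, 1.2, 0.8
[... 1821 characters left out ...]
5, 1.4, 0.6], [1.0, 0.7, -1.2, 2.0, -0.2, 0.8, 1.6]]
300 1 [[0.7, 0.5, -0.8, 1.9, 0.4, 1.0, -1.3], [0.8, 0.3, -0.9, 1.7, 0.3, 1.3, -1.2], [-0.0, 0.3, -0.6, 1.6, 0.2, 1.3, -1.8], [0.5, 0.7, -0.8, 1.6, -0.3, 1.3, -1.1]]
300 -1 [[1.0, 0.8, -1.3, 1.9, 0.8, 1.2, 1.5], [1.0, 0.5, -1.3, 1.7, 0.5, 1.3, 1.7], [0.4, 0.5, -1.3, 1.6, 0.5, 1.4, 1.1], [0.7, 1.0, -1.3, 1.6, 0.2, 1.3, 1.6]]
330 1 [[0.7, 0.5, -0.8, 1.9, 0.5, 1.0, -0.8], [0.8, 0.3, -0.9, 1.7, 0.3, 1.3, -0.7], [0.3, 0.4, -1.1, 1.6, 0.4, 1.4, -1.4], [0.3, 1.0, -0.9, 1.2, 0.1, 1.7, -1.0]]
330 -1 [[1.0, 0.8, -1.3, 1.9, 0.8, 1.2, 2.0], [1.0, 0.5, -1.3, 1.7, 0.5, 1.3, 2.3], [0.4, 0.5, -1.3, 1.6, 0.5, 1.4, 1.6], [0.4, 1.2, -1.3, 1.2, 0.4, 1.8, 1.9]]
```

```bash
python3 - <<'E'
from h import *
a=-.4266; Q=down(a+np.pi); pin=[.4085,-.2375]; hole=np.array([.4653,.0307])
manip.move_pose([*pin,.20],Q); manip.servo_line([*pin,.039],Q,vel=.12)
print(manip.current_force().round(2))
effector.close(f_grip=20); print("gap",manip.current_finger_gap(),manip.current_force().round(2))
manip.servo_line([*pin,.2],Q); 
manip.servo_line([*hole,.2],Q,vel=.2); manip.servo_line([*hole,.085],Q,vel=.1); manip.sleep(.3)
print("gap",manip.current_finger_gap(),manip.current_tool_pos(),manip.current_force().round(2),manip.current_clock())
ims=[viewer.get_image(n)[:,:,::-1] for n in("scene","top")]
cv2.imwrite("raw_scene1.png",ims[0]);cv2.imwrite("raw_top1.png",ims[1])
s=cv2.resize(ims[0][140:260,150:270],None,fx=4.6,fy=4.6,interpolation=cv2.INTER_CUBIC)[:, :400]
t=cv2.resize(ims[1][180:280,200:272],None,fx=5.5,fy=5.5,interpolation=cv2.INTER_CUBIC)
cv2.imwrite("pics/c3.png",np.hstack([s[:550],t[:550]])); print(s.shape,t.shape)
E
```

```text
[ 1.09 -0.12  0.95]
gap 0.01745100363510455 [-0.49  0.62 -0.69]
gap 0.01729991343040527 [0.46552017 0.03057815 0.08529151] [-0.15 -0.2  -0.87] 8.4333
(552, 400, 3) (550, 396, 3)
```

View pics/c3.png

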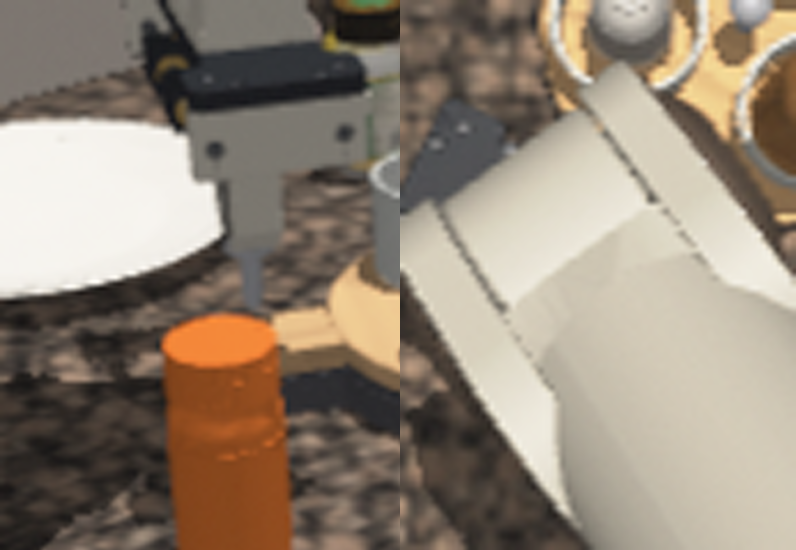

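The pin hangs upright. Its shank shows at raw (204.8, ~201), in line with the hole's projected column of 205. I'm lowering it with force monitoring and a small search.

```bash
python3 - <<'E'
from h import *
a=-.4266; Q=down(a+np.pi); hole=np.array([.4653,.0307])
ex=np.array([np.cos(a),np.sin(a)]); ey=np.array([-np.sin(a),np.cos(a)])
cand=[(0,0)]+[(r*np.cos(t),r*np.sin(t)) for r in (.002,.0035) for t in np.arange(0,2*np.pi,np.pi/3)]
done=False
for c in cand:
    p=hole+c[0]*ex+c[1]*ey
    z=.074; manip.servo_line([*p,z],Q,vel=.06); f0=manip.current_force()
    while z>.0395:
        z-=.003; manip.servo_line([*p,max(z,.039)],Q,vel=.04)
        f=manip.current_force()-f0
        if abs(f[2])>5 or np.hypot(*f[:2])>8: break
    print(np.round(c,4),round(z,4),f.round(1),manip.current_tool_pos().round(4))
    if z<.052: done=True;break
    if manip.current_clock()>25: break
print(done,manip.current_finger_gap(),manip.current_clock())
E
```

```text
[0 0] 0.038 [1.8 0.5 0.6] [0.4654 0.0308 0.039 ]
True 0.017615417057819844 11.8667
```

```bash
python3 - <<'E'
from h import *
a=-.4266; Q=down(a+np.pi); hole=np.array([.4653,.0307])
effector.open_jaws(); manip.sleep(.4)
manip.servo_line([*hole,.2],Q,vel=.15)
d=np.array([np.cos(np.radians(300)),np.sin(np.radians(300)),0]); z=np.array([0,0,-1.])
D=R.from_matrix(np.c_[np.cross(d,z),d,z]).as_quat()
manip.move_pose([.42,-.2,.32],D)
t=viewer.get_image("top")[:,:,::-1]; s=viewer.get_image("scene")[:,:,::-1]; cv2.imwrite("raw_top2.png",t)
A=cv2.resize(t[135:245,220:300],None,fx=5,fy=5,interpolation=cv2.INTER_CUBIC);B=cv2.resize(s[130:240,190:270],None,fx=5,fy=5,interpolation=cv2.INTER_CUBIC)
cv2.imwrite("pics/c4.png",np.hstack([A,B]))
print(proj("top",[[*hole,.072],[*hole,.034]]),manip.current_clock())
E
```

```text
[[239.76645074 230.35100661]
 [240.13345916 230.48634591]] 16.1167
```

View pics/c4.png

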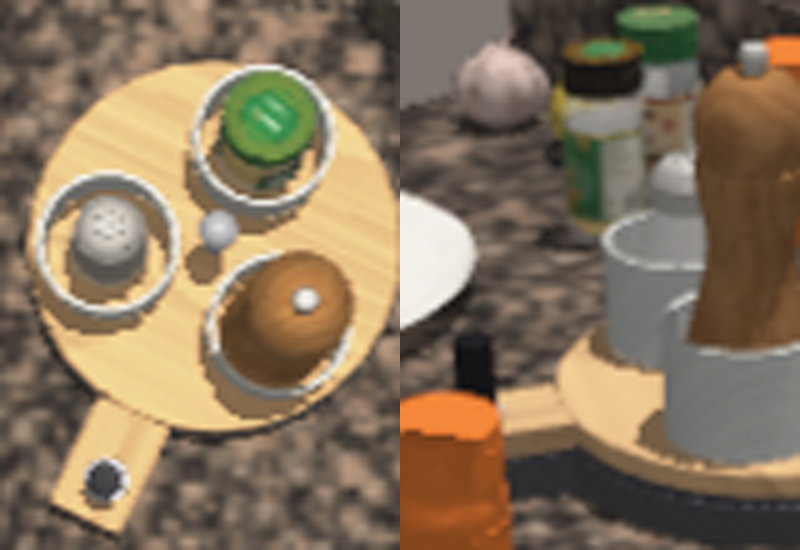

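The pin is home: its collar sits on the ear, with the grip at top-crop (104,480) and scene-crop (475,338). The mill head with its knob is at top-crop (306,299). Next I grasp the mill and draw it up.

```bash
python3 - <<'E'
from h import *
d=np.array([np.cos(np.radians(300)),np.sin(np.radians(300)),0]); z=np.array([0,0,-1.])
D=R.from_matrix(np.c_[np.cross(d,z),d,z]).as_quat()
m=[.545,-.0615]
manip.move_pose([*m,.32],D); manip.servo_line([*m,.156],D,vel=.12); print(manip.current_force().round(2))
effector.close(f_grip=30); manip.sleep(.2); print("gap",manip.current_finger_gap(),manip.current_force().round(2))
manip.servo_line([*m,.24],D,vel=.06); manip.servo_line([*m,.35],D,vel=.12); manip.sleep(.3)
print("gap",manip.current_finger_gap(),manip.current_gripper_force(),manip.current_force().round(2),manip.current_clock())
s=viewer.get_image("scene")[:,:,::-1];t=viewer.get_image("top")[:,:,::-1]
cv2.imwrite("pics/c5.png",np.hstack([s,t])[:, :][::1]) if 0 else cv2.imwrite("pics/c5.png",np.hstack([cv2.resize(s[60:300,150:350],None,fx=2,fy=2),cv2.resize(t[100:340,180:380],None,fx=2,fy=2)]))
E
```

```text
[ 0.25  0.09 -0.73]
gap 0.04687001840469774 [-1.05  0.88  1.43]
gap 0.04703935525502378 29.97595824263726 [ 0.64 -0.14 -2.22] 22.3083
```

View pics/c5.png

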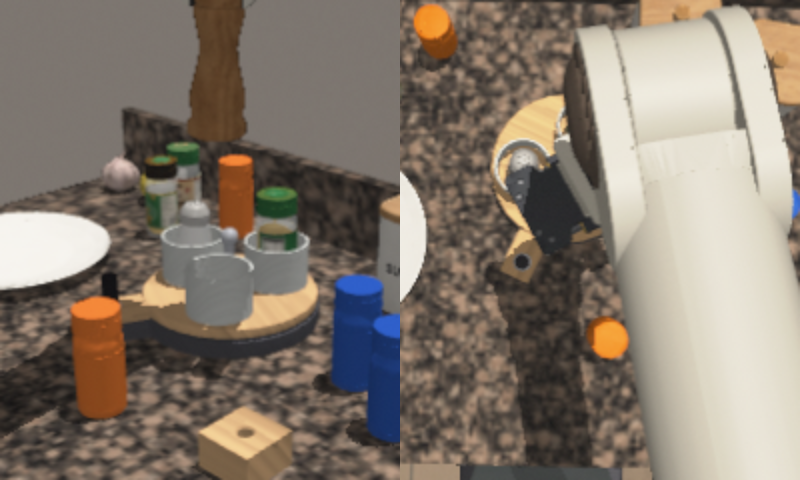

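The mill hangs upright in the fingers and clear of its cup. The pin and both jars are in place. Next I carry it to the plate and tip it.

```bash
python3 - <<'E'
from h import *
d=np.array([np.cos(np.radians(300)),np.sin(np.radians(300)),0]); z=np.array([0,0,-1.])
D=R.from_matrix(np.c_[np.cross(d,z),d,z]); ax=np.cross([0,0,1.],d); plate=np.array([.4908,.2795])
def tgt(deg,h):
    T=R.from_rotvec(ax*np.radians(deg)); return np.array([*plate,h])+.122*T.apply([0,0,1.]),(T*D).as_quat()
for deg,h,v in [(0,.228,.15),(15,.21,.06),(30,.18,.06),(45,.15,.06)]:
    p,q=tgt(deg,h)
    try: manip.servo_line(p,q,vel=v)
    except manip.PlanningError as e: print(deg,"line",e); manip.move_pose(p,q)
manip.sleep(1)
print(manip.current_tool_pos().round(4),p.round(4),manip.current_finger_gap(),manip.current_gripper_force(),manip.current_force().round(2),abs(manip.current_joint_velocities()).max(),manip.current_clock())
s=viewer.get_image("scene")[:,:,::-1];t=viewer.get_image("top")[:,:,::-1]
cv2.imwrite("pics/c6.png",np.hstack([cv2.resize(s[60:340,50:250],None,fx=2,fy=2),cv2.resize(t[100:380,80:280],None,fx=2,fy=2)]))
E
```

```text
[0.534  0.2048 0.2363] [0.5339 0.2048 0.2363] 0.04704282915048232 29.974019458742873 [-0.61 -0.18 -2.37] 0.0007188997610968841 28.7333
```

View pics/c6.png

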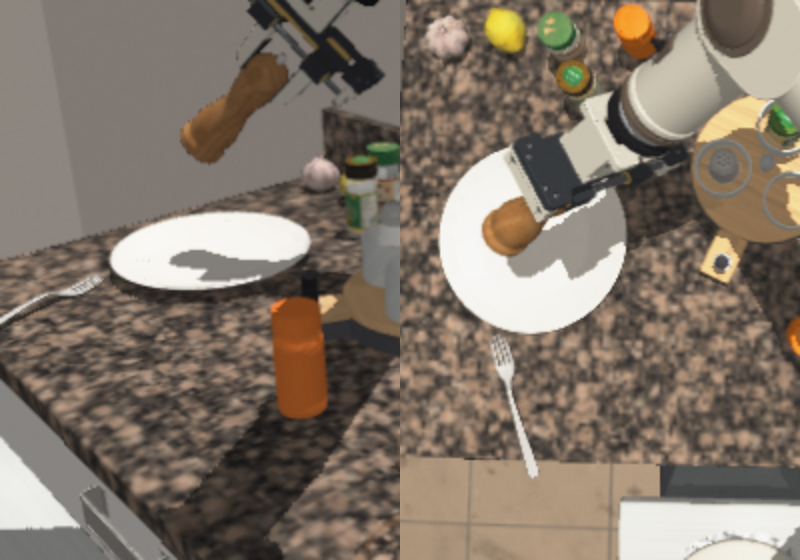

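The mill is held at about 45°. Its foot, at raw (132,217) in the top view, matches the plate centre projected at 15 cm up. The plate is unmoved, and the pin and both jars are in place.

```bash
python3 -c "
from bench import manip
print(manip.hand_in())"
```

```text
the job is handed in; nothing more can be done
None
```

I handed the job in at about 29 s of the 70 s; the hand-in gave no verdict, but my last pictures show the pin home and let go, and the mill held still at about 45° with its foot over the plate's centre, about 15 cm up.

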